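# Stand the sample basket in the inspection box and hold its filter flap at balance

## Robot

A 6-joint arm with a two-finger parallel gripper is mounted at the origin on the work surface. World frame = base frame: x ahead of the robot, y to its left, z up, the work surface at z = 0. Lengths are in mm, angles in rad, forces in N, time in s.
With the tool pointing down it reaches from about 375 to 975 mm from the base axis. Payload 3.8 kg.
Tool frame: the origin (TCP) lies on the centre line of the jaws, within the pads' length; the fingertips stand 19 mm ahead of it and the grasp point (between the pads) is the TCP; z points along the fingers, y is the line along which they close (so a half turn about z gives the same grasp; the last joint's range is limited). The gripper opens to 88 mm and grips with 3 to 60 N. Pads are 18 mm wide; open, the fingers measure 123 mm over their backs; the gripper's body (75 mm by 187 mm) begins 45 mm behind the grasp point.
Start: joints at [-1.35, 0.264, 1.604, -0, 1.274, -0.037], TCP at [172.089, -652.69, 257.706] pointing down, gripper open.
Joint ranges: [-2.63, 2.63], [-0.94, 2.18], [0.31, 2.57], [-1.31, 4.45], [0, 2.66], [-2.55, 2.55]. Speed limits (rad/s): [2.57, 2.57, 3.14, 3.14, 3.14, 3.14].

## Interface

Orientations are given as a unit quaternion [x, y, z, w].
In Python, from workcell import r, imaging gives the robot as it stands.
- The arm moves only by the shell command python3 -m handwheel 'ROWS' [OPENING] [FORCE]. ROWS is JSON, a list of rows, each a list of 2 entries, a list of its own where there are three numbers: the shift along the tool's x, y, z in units of 0.5 m (1.0 is 0.5 m), then the turn, a rotation vector about the tool's x, y, z in units of pi rad (1.0 is pi rad). In form: [[[dx, dy, dz], [wx, wy, wz]], ...]. A call has 1 to 8 rows; each row is the pose to reach, as a shift and turn from the pose commanded when the call began, along the tool's axes at that moment, turning the shorter way round; what a row does not reach only later rows make up. A row lasts 1/10 s, in which the tool goes at most 50 mm and 8.59 degrees, less where a joint would pass 70% of its speed; a pose out of reach is approached as far as the arm can. A call with a number of a shift or a turn outside -1 to 1 is refused whole. A call with a gripper value outside its range is refused whole. OPENING is the finger opening in mm, from 0 to 88.1, set as the call begins (- or left out, the last holds). The fingers move at their own pace and stop on an object; FORCE is the grip in N (left out, the last holds). Time passes only in rows, so rows that repeat a pose let the fingers close. It gives the time, the measured TCP pose, the force, the opening and the grip force at its end, in the units of the state.
- r.get_obs(): the state, without advancing time (a new reading comes with each control period).
- imaging.snapshot(name): name is "scene" or "top" or "wrist"; returns a dict with "img" (400x640x3 uint8, red, green, blue), "fx", "fy", "cx", "cy" (pixels), "rvec" (rotation vector, rad) and "tvec" (3), from world to camera coordinates, as OpenCV has them. Camera axes: x right, y down, z forward; pixel columns grow to the right and rows downward; lengths in mm; the calibration is good to about 2 mm. The wrist camera is an equidistant fisheye: a pixel r from the principal point sees the ray r / f radians off the axis. A picture is of the moment at which its call begins. There is no depth.
- r.hand_in(): hands the job in; it is judged then, once.
The state is a dict: "time_s": time; "qpos": joint angles; "joint_velocities": joint speeds; "effort": joint torques, N m; "position": TCP position; "eef_rot": TCP orientation; "contact_force": force on the tool from outside, world axes, zero at the start; "ft_torque": the same for the moment, N m; "width": finger opening in mm; "gripper_force": force on a finger pad.
Only numpy, scipy, OpenCV 4.12 (cv2) and the standard library are available. Lean on these libraries where they do the work, as an engineer would, in place of code of your own. Each camera call takes 0.05 s, during which the arm holds its last target. There are 200 camera calls.

## Task

Lift the small steel sample basket up and off its hook and stand it upright on the floor of the grey inspection box, setting it down rather than dropping it, and let go of it. Then take the round black grip of the box's filter flap, which lies folded back, and swing it smoothly up to its over-centre balance point, where the flap stands upright, and finish still holding the grip there with the flap still: it must not fall shut over the box nor drop back. Leave everything else on the bench where it is.

Things in the scene. Friction and masses are not known exactly. Their poses are not given: they have to be found in the camera images.
- basket_grip (a point): Centre of the wooden grip of the sample basket: an upright block 12 mm (x) by 22 mm (y) by 44 mm high on a short stem above the basket's bail, on the basket's axis, 137 mm above its underside; z up. The bail's top is 102 mm above the underside, 34 mm below this point.
- hook_seat (a point): Top of the hook where the bail rests, 139 mm above the bench. The hook is a level steel rod 8 mm thick along the stand's x: its post (139 mm high) is 55 mm away on +x; its free end is 27 mm away on -x, with an upturned tip rising 8 mm above the rod's top. To come off, the basket is raised about 20 mm and drawn away along the stand's -x.
- box: Open-topped grey inspection box fixed to the bench, outside 150 mm (x) by 130 mm (y) by 62 mm high, walls and floor 6 mm, so the inside is 138 by 118 mm. Origin: centre of its underside; z up. The filter flap is hinged along its +y wall; two low hinge blocks there rise to about 68 mm.
- box_floor (a point): Centre of the box's inner floor, 6 mm above the bench, axes as the box.
- flap_hinge (a point): Point on the flap's hinge line, 68 mm above the bench, level with the middle of the grip along the line. The hinge line runs along the box's x. This point's axes turn with the flap: z from the hinge to the grip.
- flap_grip (a point): Grip point of the flap: 30 mm out from the frame's side on a round black peg, 14 mm in diameter, 55 mm long, parallel to the hinge line and 125 mm from it, sticking out in the box's -x from the flap's free edge. The flap is an aluminium frame 130 by 132 by 8 mm with a green glass pane, 0.22 kg. The peg can turn between the fingers as the flap swings.
- flap (a joint): Flap angle (rad): 0 = upright, its balance point; positive = leaning out from the box (box's +y); 1.13 = folded back on its stop (the start); negative = leaning over the box. From the hinge the grip is 125 mm * sin(angle) toward the box's +y and 125 mm * cos(angle) up. The hinge is free: let go, the flap falls either way.
- stand: Wooden-footed stand (120 by 90 mm foot, 12 mm thick, fixed to the bench) that carries the basket's hook; origin on the bench below the hook seat; x from the hook's free end to the post.
- stand_b: Bystander: a second stand just like it, which carries a copper ring; leave alone. Origin on the bench below its hook seat.
- ring_mid (a point): Bystander: centre of a copper ring 54 mm in diameter that hangs on the second stand.
- jar_a: Bystander: glass jar, 58 mm diameter, 85 mm high; origin centre of its underside.
- jar_b: Bystander: brownish jar, 58 mm diameter, 85 mm high; origin centre of its underside.
- squeeze: Bystander: white squeeze bottle, 38 mm diameter, 110 mm high; origin centre of its underside.
- cup: Bystander: paper cup, 68 mm diameter, 75 mm high; origin centre of its underside.
- cap: Bystander: white jar lid lying flat, 62 mm diameter, 14 mm high; origin centre of its underside.
- pliers: Bystander: pliers with red handles lying flat, about 145 mm long, 14 mm high; origin near the middle.
- basket: The sample basket: round, steel, 58 mm diameter at the rim, 48 mm at the foot, 42 mm high, about 0.12 kg, loose. A rigid steel bail 56 mm wide arches over it in its y-z plane and hangs on the hook. Origin: centre of its underside, z up. It can stand on its foot.

How it is judged (in metres and radians):
On the way, in this order (a step that is already met when the one before it is completed fails the run):
1. the basket is held clear of its hook (distance between basket_grip and hook_seat above 0.09 m and contact force between basket and stand below 0.01 N and contact force between basket and the fingers above 0.5 N and height (world z) of basket above 0.03 m), for 0.1 s.
2. the basket stands upright on the floor of the box, let go (x of basket in the frame of box between -0.05 and 0.05 m and y of basket in the frame of box between -0.042 and 0.042 m and z of basket in the frame of box below 0.014 m and angle between basket's own z axis and vertical below 0.15 rad and contact force between basket and the fingers below 0.05 N and linear speed of basket below 0.03 m/s), for 0.2 s.
3. the flap is held by its grip at its upright balance point (value of joint flap between -0.1 and 0.1 rad and velocity of joint flap between -0.15 and 0.15 rad/s and contact force between flap and the fingers above 0.5 N), for 0.5 s.
At the end, for the whole second after the job is handed in: The flap is within 0.1 rad (6 degrees) of upright, still (under 0.15 rad/s) and in the fingers (contact force over 0.5 N), and stays so through the last second while the arm holds; the basket stands upright (within 0.15 rad) on the floor of the box, at rest, not touched by the fingers or the flap (all of step 2 and all of step 3 and contact force between basket and flap below 0.05 N); the arm keeps its last pose, push and grip.
It fails at once if the flap falls over the box (more than 0.45 rad past upright) (value of joint flap below -0.45 rad).
It fails at once if the flap is let drop or flung (faster than 3.5 rad/s) (velocity of joint flap above 3.5 rad/s or velocity of joint flap below -3.5 rad/s).
It fails at once if the basket is dropped (falling freely faster than 0.7 m/s) (linear speed of basket above 0.7 m/s and contact force between basket and the fingers below 0.05 N).
It fails at once if something else on the bench is moved more than 30 mm (distance of any of jar_a, jar_b, squeeze, cup, cap, pliers, ring_mid from where it was at the start of the episode above 0.03 m).
It also fails if it takes over 59 s, if anything falls off the work surface, if the arm or the gripper's body presses on something with over 40 N, if the wrist force passes 120 N, or if a joint passes its speed limit or range.

## Working session

There is one attempt and no reset: what is moved stays moved. The work goes in short steps, Python scripts to look and compute and a shell command to move; the robot and the scene stay as the last step left them, time stands still between calls to the robot, and variables do not carry over. Pictures are saved under pics/ and viewed, at most 10 in all, crops included, and the job is handed in when it is done.

```bash
mkdir -p pics; ls
cat > h.py <<'E'
import numpy as np, cv2, json
from scipy.spatial.transform import Rotation as R
from workcell import r, imaging
def snap(n,f=None):
    s=imaging.snapshot(n)
    if f: cv2.imwrite('pics/'+f,cv2.cvtColor(s['img'],cv2.COLOR_RGB2BGR))
    return s
def ray(s,u,v,fish=False):
    Rm=R.from_rotvec(np.ravel(s['rvec'])).as_matrix(); t=np.ravel(s['tvec'])
    x=(u-s['cx'])/s['fx']; y=(v-s['cy'])/s['fy']
    if fish:
        th=np.hypot(x,y); k=np.sin(th)/max(th,1e-9); d=np.array([x*k,y*k,np.cos(th)])
    else: d=np.array([x,y,1.])
    d=Rm.T@d; return -Rm.T@t, d/np.linalg.norm(d)
def onz(s,u,v,z,fish=False):
    o,d=ray(s,u,v,fish); return o+d*(z-o[2])/d[2]
def tri(*rs):
    A=0;b=0
    for o,d in rs:
        P=np.eye(3)-np.outer(d,d); A=A+P; b=b+P@o
    p=np.linalg.solve(A,b); return p,[np.linalg.norm((np.eye(3)-np.outer(d,d))@(p-o)) for o,d in rs]
def proj(s,p):
    return cv2.projectPoints(np.array([p],float),np.ravel(s['rvec']),np.ravel(s['tvec']),np.array([[s['fx'],0,s['cx']],[0,s['fy'],s['cy']],[0,0,1.]]),None)[0].ravel()
def rel(p):
    o=r.get_obs(); M=R.from_quat(o['eef_rot'])
    return M.inv().apply(np.array(p)-o['position'])/500
E
python3 - <<'E'
from h import *
for n in('scene','top'):
    s=snap(n,n+'0.png'); print(n,s['fx'],s['fy'],s['cx'],s['cy'],ray(s,320,200))
o=r.get_obs(); print(o)
E
```

```text
pics
scene 366.61125164648706 366.61125164648706 321.3553396341027 202.80774230455478 (array([1051.76421849,  262.30465945,  683.19599308]), array([-0.60101012, -0.40773825, -0.6874128 ]))
top 456.09277158413727 456.09277158413727 318.1830939504564 186.81293592866928 (array([ 439.17402721,  -37.27643705, 1199.88743382]), array([ 0.1042176 ,  0.01197771, -0.99448239]))
{'time_s': 0.1, 'qpos': array([-1.34989170e+00,  2.64668820e-01,  1.60524517e+00,  1.37921779e-05,
        1.27371314e+00, -3.68669512e-02]), 'joint_velocities': array([-0.00027278, -0.00174998, -0.00229387, -0.00113887, -0.00067742,
       -0.00105637]), 'effort': array([-1.65839092e-04, -5.03617501e+01, -3.58071005e+01,  7.31013855e-02,
        2.32909288e-02, -5.57839496e-05]), 'position': array([ 171.96471766, -652.09317687,  256.51436564]), 'eef_rot': array([ 9.91705465e-01,  1.28527180e-01, -8.69087799e-05, -1.01353809e-03]), 'contact_force': array([ 0.39355786, -0.17950279,  0.91007505]), 'ft_torque': array([-0.00881383, -0.01064833,  0.02495582]), 'gripper_force': 0.0, 'width': 88.06665451632804}
```

View pics/scene0.png

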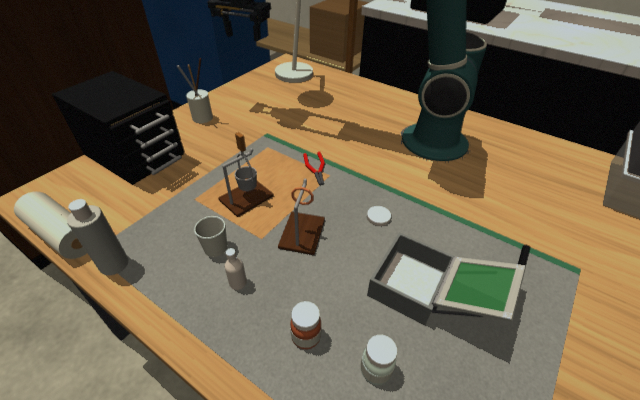

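View pics/top0.png

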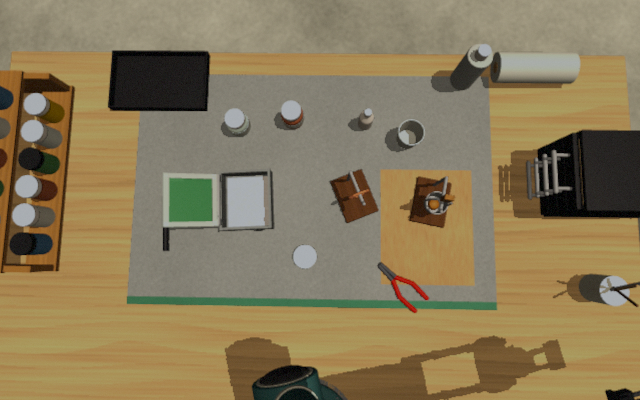

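The scene view shows the basket at about (245,178) with its grip at (240,143), and the flap's peg at (524,255). In the top view, the box is at (246,200), the peg runs (166,228)–(166,250), and the basket stand is at (432,201). The box's yaw is about 0, with +y to the left of the image.

Run:
```python
from h import *
t=cv2.imread('pics/top0.png'); s=cv2.imread('pics/scene0.png')
f=lambda im,x,y,w,h,k:cv2.resize(im[y:y+h,x:x+w],None,fx=k,fy=k,interpolation=cv2.INTER_CUBIC)
a=f(t,395,165,80,60,5);b=f(s,205,125,80,100,5)[:300*5//3]
b=cv2.resize(b,(400,500)); c=f(t,155,165,125,90,3.2)
d=np.zeros((600,800,3),np.uint8); d[:300,:400]=a; d[:500,400:]=b; d[300:588,:400]=c[:288]
cv2.imwrite('pics/crop.png',d)
S=snap('top')
for n,u,v,z in [('boxTL',221,171,62),('boxTR',272,171,62),('boxBR',272,230,62),('boxBL',219,230,62),('pegend',166,250,121),('pegroot',166,228,121),('footc',432,201,12)]: print(n,onz(S,u,v,z).round(0))
```

```text
boxTL [629. 229.  62.]
boxTR [631.  99.  62.]
boxBR [482.  95.  62.]
boxBL [480. 227.  62.]
pegend [430. 337. 121.]
pegroot [481. 340. 121.]
footc [ 564. -315.   12.]
```

View pics/crop.png

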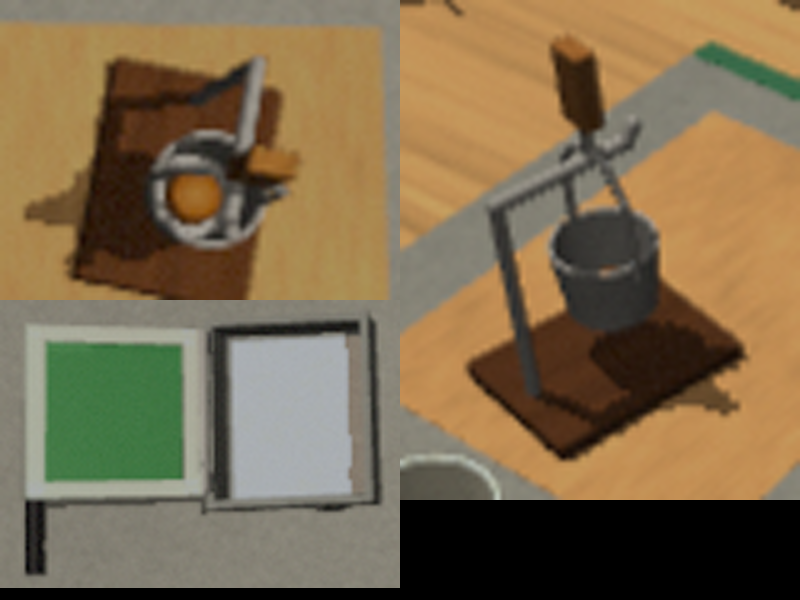

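The top crop has the grip block centred near (449.4,197.6), with the rod running down-left from the post at (446.6,178). In the scene crop, the grip centre is at (240.6,141.6) and the rod ends are at (224,166.6) and (252,149.4).

Run:
```python
from h import *
T=snap('top');S=snap('scene')
c=lambda x,y:(395+x/5,165+y/5); d=lambda x,y:(205+(x-400)/5,125+y/5)
g,e=tri(ray(T,*c(272,163)),ray(S,*d(578,83)));print('grip',g,e)
p,e=tri(ray(T,*c(258,65)),ray(S,*d(492,207)));print('posttop',p,e)
print('rodend',onz(S,*d(620,145),139))
print('foot',[onz(T,*c(*q),12).round(0) for q in((115,60),(75,275),(280,95))])
pk,e=tri(ray(T,166,239.5),ray(S,524,255));print('peg',pk,e)
tgt=np.array([g[0],g[1],260]); print(rel(tgt), r.get_obs()['eef_rot'])
```

```text
grip [ 553.53219461 -313.58102893  175.35028354] [np.float64(2.922422998286371), np.float64(2.922422998286396)]
posttop [ 607.23970561 -323.28925507  128.65882682] [np.float64(0.006811430613884131), np.float64(0.0068114306138923626)]
rodend [ 543.54480926 -297.46407709  139.        ]
foot [array([ 627., -280.,   12.]), array([ 514., -257.,   12.]), array([ 610., -366.,   12.])]
peg [454.04023536 339.85417349 120.14422994] [np.float64(1.228424783918823), np.float64(1.228424783918844)]
[ 0.91057261 -0.46070475 -0.00536149] [ 9.91704211e-01  1.28539726e-01 -5.57773965e-05 -5.42216534e-04]
```

```bash
python3 -m handwheel '[[[0.1,-0.05,0],[0,0,0.02]],[[0.2,-0.1,0],[0,0,0.04]],[[0.28,-0.14,0],[0,0,0.06]],[[0.36,-0.18,0],[0,0,0.08]],[[0.44,-0.22,0],[0,0,0.1]],[[0.52,-0.26,0],[0,0,0.12]],[[0.6,-0.3,0],[0,0,0.13]],[[0.68,-0.34,0],[0,0,0.144]]]' 88 10
python3 -m handwheel '[[[0.05,-0.06,0],[0,0,0]],[[0.05,-0.06,0],[0,0,0]],[[0.05,-0.06,0],[0,0,0]]]'
python3 - <<'E'
from h import *
o=r.get_obs();print(o['position'],R.from_quat(o['eef_rot']).as_matrix().round(3)); print(rel([553.5,-313.6,258])*500)
E
```

```text
time_s: 1.05
position: [458.6, -400.2, 257.8]
eef_rot: [0.995, -0.098, 0.0, 0.0]
contact_force: [0.9, -0.5, 0.2]
width: 87.7
gripper_force: 0.0
time_s: 1.35
position: [488.3, -376.3, 257.5]
eef_rot: [0.995, -0.096, -0.0, 0.0]
contact_force: [-0.1, -0.1, -0.1]
width: 88.1
gripper_force: 0.0
[ 488.289973   -376.34641259  257.51257926] [[ 0.982 -0.191 -0.001]
 [-0.191 -0.982 -0.   ]
 [-0.001  0.    -1.   ]]
[ 52.02411251 -74.0466051   -0.53803788]
```

```bash
python3 -m handwheel '[[[0.05,-0.07,0],[0,0,0]],[[0.104,-0.148,0],[0,0,0]],[[0.104,-0.148,0],[0,0,0]],[[0.104,-0.148,0],[0,0,0]]]'
python3 - <<'E'
from h import *
W=snap('wrist','w1.png');T=snap('top','t1.png');o=r.get_obs();print(o['position'],W['fx'],W['cx'],W['cy'])
S=snap('scene','s1.png')
a=cv2.imread('pics/w1.png');b=cv2.imread('pics/s1.png')
d=np.zeros((600,800,3),np.uint8);d[:400,:640]=a;d[400:600,:400]=cv2.resize(b[110:210,180:380],(400,200));cv2.imwrite('pics/m1.png',d)
E
```

```text
time_s: 1.75
position: [552.7, -315.0, 257.4]
eef_rot: [0.995, -0.097, -0.0, 0.0]
contact_force: [0.1, -0.3, 1.1]
width: 88.1
gripper_force: 0.0
[ 551.96473249 -315.85075411  257.5695115 ] 309.70691628693146 322.62208827011887 202.31093522251155
```

View pics/m1.png

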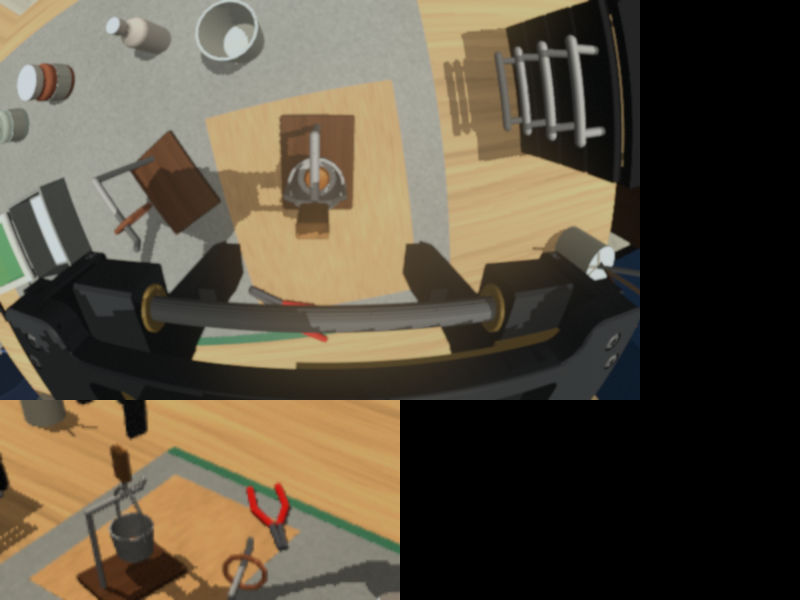

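The wrist view shows the grip block between the fingers, with its top face centred near (313,228), and the hook rod aligned with the image's vertical. Next I cast that point at z≈197.

Run:
```python
from h import *
W=snap('wrist')
for u,v in((313,228),(297,235),(329,235),(316,130)): 
    p=onz(W,u,v,197 if v>150 else 139,True); print(p.round(1),rel([p[0],p[1],175])*500)
```

```text
[ 553.5 -311.1  197. ] [ 0.59549795 -4.99240108 82.67156868]
[ 550.6 -299.7  197. ] [ -4.43552078 -15.62234386  82.66988385]
[ 546.5 -320.4  197. ] [-4.39699228  5.4884938  82.67720164]
[ 611.1 -323.8  139. ] [59.55768116 -3.86857654 82.64843006]
```

```bash
python3 -m handwheel '[[[0.001,-0.01,0.04],[0,0,0]],[[0.001,-0.01,0.08],[0,0,0]],[[0.001,-0.01,0.12],[0,0,0]],[[0.001,-0.01,0.15],[0,0,0]],[[0.001,-0.01,0.165],[0,0,0]],[[0.001,-0.01,0.165],[0,0,0]]]' 88
python3 -m handwheel '[[[0,0,0],[0,0,0]],[[0,0,0],[0,0,0]],[[0,0,0],[0,0,0]],[[0,0,0],[0,0,0]],[[0,0,0],[0,0,0]],[[0,0,0],[0,0,0]],[[0,0,0],[0,0,0]],[[0,0,0],[0,0,0]]]' 0 25
python3 -m handwheel '[[[0,0,-0.01],[0,0,0]],[[0,0,-0.02],[0,0,0]],[[0,0,-0.03],[0,0,0]],[[0,0,-0.04],[0,0,0]],[[0,0,-0.05],[0,0,0]],[[0,0,-0.05],[0,0,0]]]'
python3 - <<'E'
from h import *
snap('scene','s2.png');snap('wrist','w2.png')
b=cv2.imread('pics/s2.png');a=cv2.imread('pics/w2.png')
d=np.zeros((500,800,3),np.uint8);d[:500,:400]=cv2.resize(b[105:230,190:290],(400,500));d[:400,400:]=a[:,120:520];cv2.imwrite('pics/m2.png',d)
E
```

```text
time_s: 2.55
position: [553.6, -309.8, 173.9]
eef_rot: [0.995, -0.098, -0.001, -0.001]
contact_force: [0.2, -0.0, -0.4]
width: 88.0
gripper_force: 0.0
time_s: 3.35
position: [554.6, -309.6, 175.2]
eef_rot: [0.995, -0.097, -0.0, -0.0]
contact_force: [0.4, -0.9, -0.0]
width: 26.1
gripper_force: 0.0
time_s: 3.95
position: [555.2, -310.0, 201.5]
eef_rot: [0.995, -0.097, 0.001, 0.0]
contact_force: [0.1, 0.3, -1.2]
width: 21.8
gripper_force: 25.0
```

View pics/m2.png

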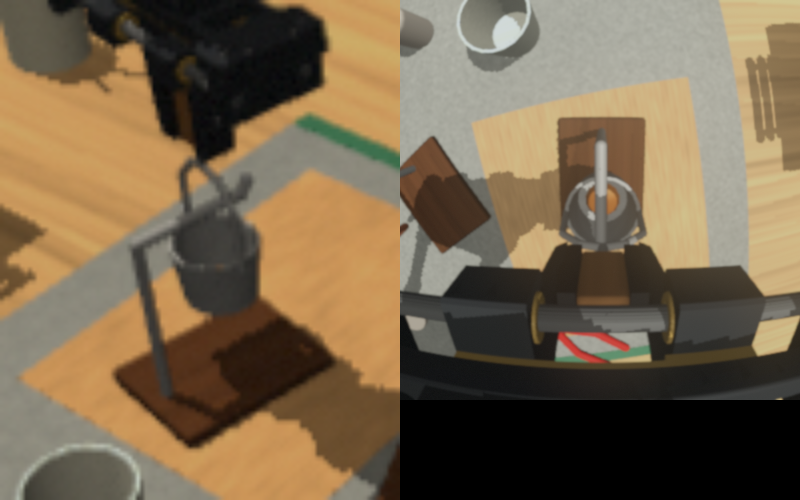

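The basket is gripped at 21.8 mm and its bail is clearly above the rod, at about (215,180) in the left crop. Now I draw it off along tool -x.

```bash
python3 -m handwheel '[[[-0.015,0,0],[0,0,0]],[[-0.04,0,0],[0,0,0]],[[-0.07,0,0],[0,0,0]],[[-0.1,0,0],[0,0,0]],[[-0.13,0,0],[0,0,0]],[[-0.16,0,0],[0,0,0]],[[-0.18,0,0],[0,0,0]],[[-0.19,0,0],[0,0,0]]]'
python3 -m handwheel '[[[0,0,-0.02],[0,0,0]],[[0,0,-0.06],[0,0,0]],[[0,0,-0.1],[0,0,0]],[[0,0,-0.14],[0,0,0]],[[0,0,-0.18],[0,0,0]],[[0,0,-0.22],[0,0,0]],[[0,0,-0.24],[0,0,0]],[[0,0,-0.25],[0,0,0]]]'
python3 - <<'E'
from h import *
snap('scene','s3.png');T=snap('top')
print(rel([556,162,325]))
# box inner/outer: white floor blob in top view
hsv=cv2.cvtColor(T['img'],cv2.COLOR_RGB2HSV)
m=((hsv[...,1]<60)&(hsv[...,2]>160)).astype(np.uint8); m[:, :221]=0;m[:,280:]=0;m[:160]=0;m[240:]=0
x,y,w,h=cv2.boundingRect(m);print(x,y,w,h)
E
```

```text
time_s: 4.85
position: [460.2, -291.1, 200.2]
eef_rot: [0.995, -0.097, -0.0, -0.0]
contact_force: [0.6, 0.6, -0.7]
width: 21.8
gripper_force: 25.0
time_s: 5.65
position: [462.3, -291.7, 327.1]
eef_rot: [0.995, -0.097, 0.001, 0.001]
contact_force: [-0.4, 0.3, -0.5]
width: 21.4
gripper_force: 25.0
[ 0.00952221 -0.92625668  0.00128416]
227 176 38 51
```

View pics/s3.png

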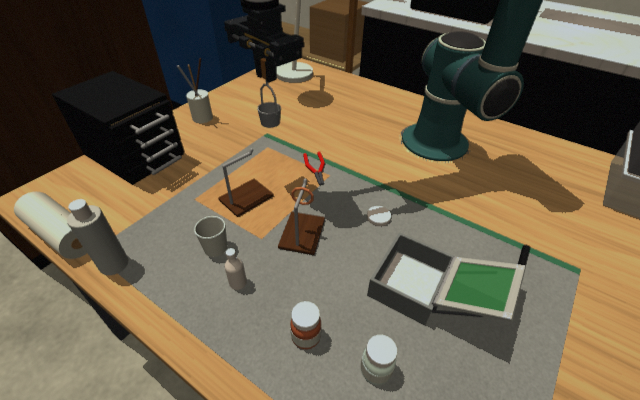

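The basket hangs free at (268,110) in the scene view, and the stands are undisturbed. Now I carry it over the box.

```bash
python3 -m handwheel '[[[0,-0.02,0],[0,0,0]],[[0,-0.07,0],[0,0,0]],[[0,-0.14,0],[0,0,0]],[[0,-0.21,0],[0,0,0]],[[0,-0.28,0],[0,0,-0.015]],[[0,-0.35,0],[0,0,-0.03]],[[0,-0.42,0],[0,0,-0.045]],[[0,-0.48,0],[0,0,-0.062]]]'
python3 -m handwheel '[[[0,-0.05,0],[0,0,0]],[[0,-0.1,0],[0,0,0]],[[0,-0.15,0],[0,0,0]],[[0,-0.2,0],[0,0,0]],[[0,-0.25,0],[0,0,0]],[[0,-0.3,0],[0,0,0]],[[0,-0.33,0],[0,0,0]],[[0,-0.34,0],[0,0,0]]]'
python3 - <<'E'
from h import *
print(r.get_obs()['position'],r.get_obs()['eef_rot'],rel([556,160,325]))
E
```

```text
time_s: 6.55
position: [507.1, -53.3, 323.8]
eef_rot: [1.0, 0.001, -0.001, -0.0]
contact_force: [0.4, -0.2, -0.1]
width: 21.7
gripper_force: 25.0
time_s: 7.35
position: [507.1, 115.6, 324.2]
eef_rot: [1.0, 0.001, -0.001, 0.0]
contact_force: [0.4, 0.2, -1.2]
width: 21.8
gripper_force: 25.0
[507.09551358 115.64309422 324.21144785] [ 9.99998960e-01  1.13303164e-03 -8.91122412e-04  4.88061559e-05] [ 0.09800678 -0.08849178 -0.00176025]
```

```bash
python3 -m handwheel '[[[0.04,-0.04,0],[0,0,0]],[[0.08,-0.08,0],[0,0,0]],[[0.098,-0.088,0],[0,0,0]],[[0.098,-0.088,0],[0,0,0]]]'
python3 -m handwheel '[[[0,0,0.03],[0,0,0]],[[0,0,0.08],[0,0,0]],[[0,0,0.13],[0,0,0]],[[0,0,0.18],[0,0,0]],[[0,0,0.23],[0,0,0]],[[0,0,0.27],[0,0,0]],[[0,0,0.28],[0,0,0]],[[0,0,0.28],[0,0,0]]]'
python3 - <<'E'
from h import *
print(r.get_obs()['position'])
snap('scene','s4.png');snap('top','t4.png')
b=cv2.imread('pics/s4.png');a=cv2.imread('pics/t4.png')
d=np.zeros((500,800,3),np.uint8);d[:450,:450]=cv2.resize(b[190:340,350:500],(450,450));d[:300,450:800]=cv2.resize(a[140:260,150:290],(350,300));cv2.imwrite('pics/m4.png',d)
E
```

```text
time_s: 7.75
position: [557.3, 157.9, 324.4]
eef_rot: [1.0, 0.0, -0.001, 0.0]
contact_force: [-0.1, 0.1, -1.5]
width: 21.6
gripper_force: 25.0
time_s: 8.55
position: [555.2, 157.2, 183.7]
eef_rot: [1.0, -0.0, -0.002, 0.0]
contact_force: [-0.6, 1.0, -0.2]
width: 21.5
gripper_force: 25.0
[555.23032146 157.15103212 183.66715106]
```

View pics/m4.png

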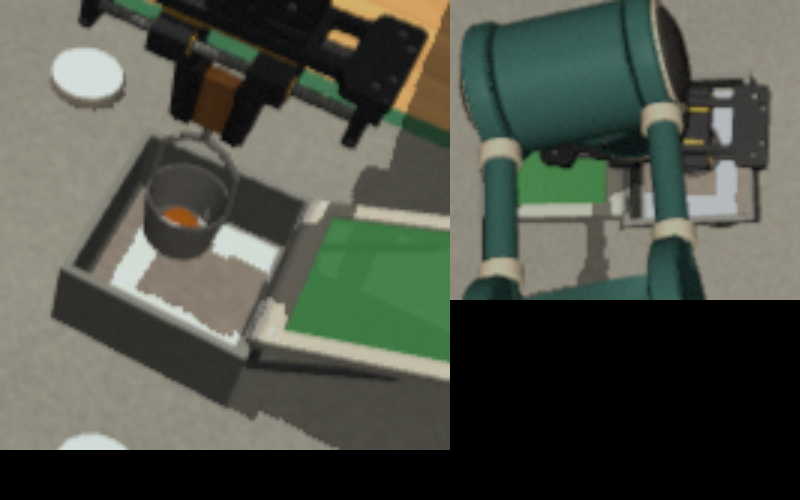

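The basket hangs upright inside the walls, above the floor, with its foot at about (180,250) in the left crop. Now I lower it slowly.

```bash
python3 -m handwheel '[[[0,0,0.02],[0,0,0]],[[0,0,0.04],[0,0,0]],[[0,0,0.055],[0,0,0]],[[0,0,0.065],[0,0,0]],[[0,0,0.068],[0,0,0]],[[0,0,0.068],[0,0,0]]]'
python3 -m handwheel '[[[0,0,0.002],[0,0,0]],[[0,0,0.004],[0,0,0]],[[0,0,0.006],[0,0,0]],[[0,0,0.006],[0,0,0]]]'
python3 -m handwheel '[[[0,0,0.002],[0,0,0]],[[0,0,0.004],[0,0,0]],[[0,0,0.004],[0,0,0]]]'
```

```text
time_s: 9.25
position: [556.6, 158.2, 150.7]
eef_rot: [1.0, 0.0, -0.0, 0.0]
contact_force: [0.7, -0.9, -0.9]
width: 21.7
gripper_force: 25.0
time_s: 9.65
position: [556.8, 158.2, 148.2]
eef_rot: [1.0, 0.0, -0.0, 0.0]
contact_force: [-0.0, -0.1, -0.8]
width: 21.5
gripper_force: 25.0
time_s: 9.95
position: [556.6, 158.1, 146.0]
eef_rot: [1.0, 0.0, -0.0, 0.0]
contact_force: [-0.7, -0.2, -1.6]
width: 21.5
gripper_force: 25.0
```

```bash
python3 -m handwheel '[[[0,0,0.002],[0,0,0]],[[0,0,0.004],[0,0,0]],[[0,0,0.004],[0,0,0]]]'
python3 -m handwheel '[[[0,0,0.002],[0,0,0]],[[0,0,0.002],[0,0,0]]]'
python3 -m handwheel '[[[0,0,0.002],[0,0,0]],[[0,0,0.002],[0,0,0]]]'
```

```text
time_s: 10.25
position: [556.6, 158.2, 144.0]
eef_rot: [1.0, 0.0, -0.0, 0.0]
contact_force: [-0.4, -0.2, -1.2]
width: 21.7
gripper_force: 25.0
time_s: 10.45
position: [556.7, 158.2, 143.0]
eef_rot: [1.0, 0.0, -0.0, 0.0]
contact_force: [0.4, 0.6, -1.4]
width: 21.7
gripper_force: 25.0
time_s: 10.65
position: [556.7, 158.2, 142.0]
eef_rot: [1.0, 0.0, -0.0, 0.0]
contact_force: [-0.4, 0.2, -1.0]
width: 21.7
gripper_force: 25.0
```

```bash
for i in 1 2 3; do python3 -m handwheel '[[[0,0,0.002],[0,0,0]],[[0,0,0.002],[0,0,0]]]' | egrep 'pos|contact'; done
```

```text
position: [556.7, 158.1, 141.0]
contact_force: [0.6, 0.0, -0.8]
position: [557.1, 158.2, 140.8]
contact_force: [-0.5, -0.3, 1.4]
position: [557.3, 158.4, 140.7]
contact_force: [-1.8, 0.3, 6.9]
```

```bash
python3 -m handwheel '[[[0,0,-0.003],[0,0,0]],[[0,0,-0.003],[0,0,0]]]'
python3 -m handwheel '[[[0,0,0],[0,0,0]],[[0,0,0],[0,0,0]],[[0,0,0],[0,0,0]],[[0,0,0],[0,0,0]],[[0,0,0],[0,0,0]],[[0,0,0],[0,0,0]],[[0,0,0],[0,0,0]],[[0,0,0],[0,0,0]]]' 70
python3 -m handwheel '[[[0,0,-0.02],[0,0,0]],[[0,0,-0.05],[0,0,0]],[[0,0,-0.1],[0,0,0]],[[0,0,-0.15],[0,0,0]],[[0,0,-0.2],[0,0,0]],[[0,0,-0.25],[0,0,0]],[[0,0,-0.28],[0,0,0]],[[0,0,-0.28],[0,0,0]]]'
python3 - <<'E'
from h import *
snap('scene','s5.png');snap('wrist','w5.png')
b=cv2.imread('pics/s5.png');a=cv2.imread('pics/w5.png')
d=np.zeros((550,800,3),np.uint8);d[:300,:320]=cv2.resize(b[190:340,370:530],(320,300));d[:400,320:800]=a[:,:480];cv2.imwrite('pics/m5.png',d)
print(rel([454,339,240]))
E
```

```text
time_s: 11.45
position: [556.9, 158.2, 140.8]
eef_rot: [1.0, 0.0, 0.0, -0.0]
contact_force: [1.3, 0.1, 1.4]
width: 21.5
gripper_force: 25.0
time_s: 12.25
position: [556.8, 158.2, 140.7]
eef_rot: [1.0, 0.0, 0.0, -0.0]
contact_force: [0.4, -0.2, 0.3]
width: 70.0
gripper_force: 0.0
time_s: 13.05
position: [558.5, 158.6, 284.9]
eef_rot: [1.0, 0.0, 0.003, -0.001]
contact_force: [-0.5, 0.1, -0.4]
width: 69.8
gripper_force: 0.0
[-0.20537423 -0.36172914  0.08157371]
```

View pics/m5.png

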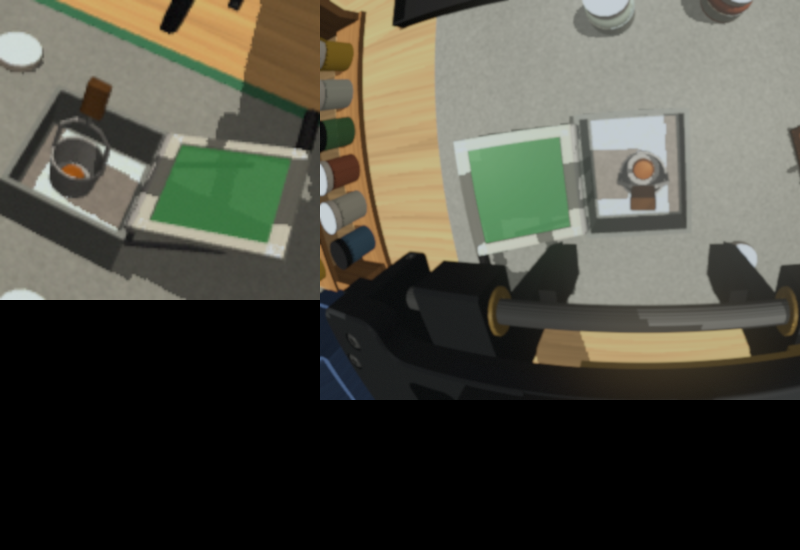

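The basket stands upright and released near the box's centre, at (75,165) in the left crop. Next I go above the peg.

```bash
python3 -m handwheel '[[[-0.04,-0.08,0],[0,0,0]],[[-0.09,-0.16,0],[0,0,0]],[[-0.14,-0.24,0],[0,0,0]],[[-0.18,-0.31,0.02],[0,0,0]],[[-0.205,-0.362,0.05],[0,0,0]],[[-0.205,-0.362,0.08],[0,0,0]],[[-0.205,-0.362,0.08],[0,0,0]],[[-0.205,-0.362,0.08],[0,0,0]]]' 60 20
python3 - <<'E'
from h import *
W=snap('wrist','w6.png');T=snap('top','t6.png');print(r.get_obs()['position'])
b=cv2.imread('pics/t6.png');a=cv2.imread('pics/w6.png')
d=np.zeros((600,800,3),np.uint8);d[:400,:640]=a;d[400:600,:300]=cv2.resize(b[165:265,140:290],(300,200));cv2.imwrite('pics/m6.png',d)
E
```

```text
time_s: 13.95
position: [454.0, 337.9, 239.2]
eef_rot: [1.0, -0.0, -0.001, 0.001]
contact_force: [-0.4, -0.0, 0.6]
width: 60.2
gripper_force: 0.0
[455.08847939 338.2549587  240.94129871]
```

View pics/m6.png

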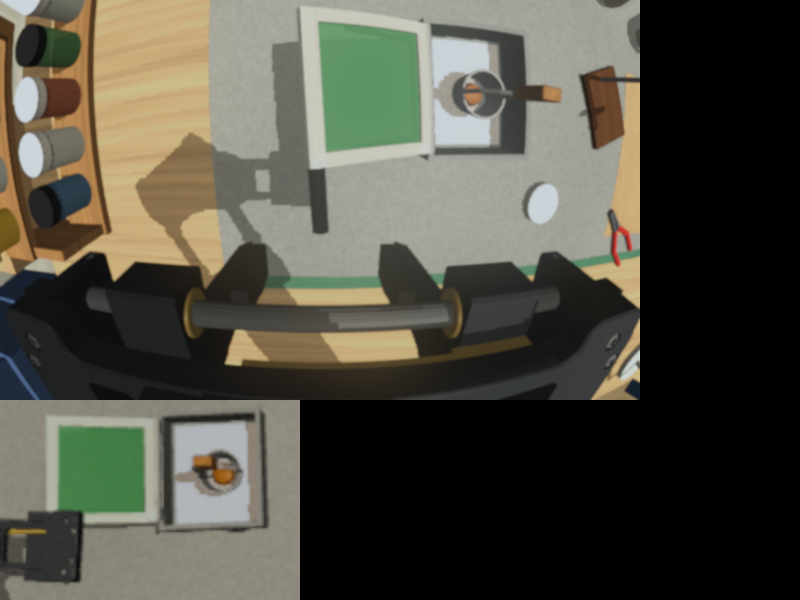

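In the wrist view, the peg runs from (316,170) to (320,233) and the frame's lower edge from (313,167) to (425,155).

Run:
```python
from h import *
W=snap('wrist')
for n,u,v,z in[('root',316,170,121),('end',320,232,121),('outer corner',313,167,124),('far corner',302,8,124),('boxcorner out',524,153,62),('boxfar',524,38,62)]:
    p=onz(W,u,v,z,True);print(n,p.round(1))
e=onz(W,318,201,121,True);print(e,rel([453,e[1],121])*500)
```

```text
root [481.9 342.4 121. ]
end [427.6 339.4 121. ]
outer corner [485.  344.8 124. ]
far corner [613.8 352.9 124. ]
boxcorner out [495.2 104.4  62. ]
boxfar [629.2 110.3  62. ]
[455.59904351 340.97472335 121.        ] [ -2.38603842  -2.56287062 120.35478342]
```

```bash
python3 -m handwheel '[[[-0.004,-0.005,0.05],[0,0,-0.01]],[[-0.004,-0.005,0.1],[0,0,-0.01]],[[-0.004,-0.005,0.15],[0,0,-0.01]],[[-0.004,-0.005,0.2],[0,0,-0.01]],[[-0.004,-0.005,0.23],[0,0,-0.01]],[[-0.004,-0.005,0.24],[0,0,-0.01]],[[-0.004,-0.005,0.24],[0,0,-0.01]],[[-0.004,-0.005,0.24],[0,0,-0.01]]]'
python3 -m handwheel '[[[0,0,0],[0,0,0]],[[0,0,0],[0,0,0]],[[0,0,0],[0,0,0]],[[0,0,0],[0,0,0]],[[0,0,0],[0,0,0]],[[0,0,0],[0,0,0]],[[0,0,0],[0,0,0]],[[0,0,0],[0,0,0]]]' 0 20
python3 -c "
from h import *
print(r.get_obs()['position'])"
```

```text
time_s: 14.9
position: [453.3, 342.1, 122.1]
eef_rot: [1.0, 0.016, 0.001, -0.001]
contact_force: [-0.3, 1.0, 0.5]
width: 60.3
gripper_force: 0.0
time_s: 15.7
position: [452.2, 341.2, 120.7]
eef_rot: [1.0, 0.016, -0.0, 0.0]
contact_force: [-0.4, -2.3, 2.0]
width: 13.1
gripper_force: 19.5
[452.20577007 341.22121098 120.74418819]
```

The grip is held: width 13.1 mm on a 14 mm peg, force 19.5 N. I now work out the arc table (125 mm radius, smooth profile).

Run:
```python
import numpy as np
a=1.13*(1+np.cos(np.linspace(0,np.pi,33)))/2
for k in range(4):
    b=a[8*k]
    print(b.round(3),[(round(.25*(np.sin(b)-np.sin(x)),4),round(-.25*(np.cos(x)-np.cos(b)),4)) for x in a[8*k+1:8*k+9]])
```

```text
1.13 [(np.float64(0.0003), np.float64(-0.0006)), (np.float64(0.0012), np.float64(-0.0024)), (np.float64(0.0027), np.float64(-0.0055)), (np.float64(0.0048), np.float64(-0.0096)), (np.float64(0.0076), np.float64(-0.0148)), (np.float64(0.0112), np.float64(-0.021)), (np.float64(0.0155), np.float64(-0.028)), (np.float64(0.0207), np.float64(-0.0358))]
0.965 [(np.float64(0.006), np.float64(-0.0083)), (np.float64(0.0129), np.float64(-0.017)), (np.float64(0.0207), np.float64(-0.026)), (np.float64(0.0294), np.float64(-0.0351)), (np.float64(0.0389), np.float64(-0.044)), (np.float64(0.0492), np.float64(-0.0527)), (np.float64(0.0601), np.float64(-0.061)), (np.float64(0.0716), np.float64(-0.0687))]
0.565 [(np.float64(0.0119), np.float64(-0.0071)), (np.float64(0.024), np.float64(-0.0134)), (np.float64(0.0363), np.float64(-0.019)), (np.float64(0.0484), np.float64(-0.0238)), (np.float64(0.0603), np.float64(-0.0278)), (np.float64(0.0717), np.float64(-0.031)), (np.float64(0.0826), np.float64(-0.0335)), (np.float64(0.0927), np.float64(-0.0354))]
0.165 [(np.float64(0.0092), np.float64(-0.0014)), (np.float64(0.0174), np.float64(-0.0023)), (np.float64(0.0245), np.float64(-0.0029)), (np.float64(0.0304), np.float64(-0.0032)), (np.float64(0.0351), np.float64(-0.0033)), (np.float64(0.0385), np.float64(-0.0034)), (np.float64(0.0405), np.float64(-0.0034)), (np.float64(0.0412), np.float64(-0.0034))]
```

```bash
python3 -m handwheel '[[[0,0.0003,-0.0006],[0,0,0]],[[0,0.0012,-0.0024],[0,0,0]],[[0,0.0027,-0.0055],[0,0,0]],[[0,0.0048,-0.0096],[0,0,0]],[[0,0.0076,-0.0148],[0,0,0]],[[0,0.0112,-0.021],[0,0,0]],[[0,0.0155,-0.028],[0,0,0]],[[0,0.0207,-0.0358],[0,0,0]]]'
python3 -c "
from h import *
o=r.get_obs();print(o['position'],o['contact_force'],o['ft_torque'])"
```

```text
time_s: 16.5
position: [452.7, 330.4, 138.5]
eef_rot: [1.0, 0.016, 0.0, 0.001]
contact_force: [4.2, -5.7, -6.1]
width: 12.4
gripper_force: 20.3
[452.71235401 330.44006638 138.50381893] [ 4.24589869 -5.66437859 -6.08046008] [-0.49272874 -0.63830544  0.18894021]
```

```bash
python3 -m handwheel '[[[0,0.006,-0.0083],[0,0,0]],[[0,0.0129,-0.017],[0,0,0]],[[0,0.0207,-0.026],[0,0,0]],[[0,0.0294,-0.0351],[0,0,0]],[[0,0.0389,-0.044],[0,0,0]],[[0,0.0492,-0.0527],[0,0,0]],[[0,0.0601,-0.061],[0,0,0]],[[0,0.0716,-0.0687],[0,0,0]]]'
python3 -m handwheel '[[[0,0.0119,-0.0071],[0,0,0]],[[0,0.024,-0.0134],[0,0,0]],[[0,0.0363,-0.019],[0,0,0]],[[0,0.0484,-0.0238],[0,0,0]],[[0,0.0603,-0.0278],[0,0,0]],[[0,0.0717,-0.031],[0,0,0]],[[0,0.0826,-0.0335],[0,0,0]],[[0,0.0927,-0.0354],[0,0,0]]]'
```

```text
time_s: 17.3
position: [454.2, 293.4, 171.4]
eef_rot: [1.0, 0.016, 0.0, 0.002]
contact_force: [8.8, -5.5, -14.2]
width: 12.1
gripper_force: 20.8
time_s: 18.1
position: [456.0, 249.0, 189.9]
eef_rot: [1.0, 0.016, 0.001, -0.0]
contact_force: [7.6, 0.0, -11.3]
width: 12.6
gripper_force: 20.6
```

```bash
python3 -m handwheel '[[[0,0.0092,-0.0014],[0,0,0]],[[0,0.0174,-0.0023],[0,0,0]],[[0,0.0245,-0.0029],[0,0,0]],[[0,0.0304,-0.0032],[0,0,0]],[[0,0.0351,-0.0033],[0,0,0]],[[0,0.0385,-0.0034],[0,0,0]],[[0,0.0405,-0.0034],[0,0,0]],[[0,0.0412,-0.0034],[0,0,0]]]'
python3 -m handwheel '[[[0,0,0],[0,0,0]],[[0,0,0],[0,0,0]]]'
python3 - <<'E'
from h import *
W=snap('wrist','w7.png');T=snap('top','t7.png');S=snap('scene','s7.png');print(r.get_obs()['position'])
b=cv2.imread('pics/t7.png');a=cv2.imread('pics/w7.png');c=cv2.imread('pics/s7.png')
d=np.zeros((600,800,3),np.uint8);d[:300,:400]=cv2.resize(c[180:330,360:560],(400,300));d[:300,400:]=cv2.resize(b[150:270,150:310],(400,300));d[300:600,:480]=cv2.resize(a,(480,300));cv2.imwrite('pics/m7.png',d)
E
```

```text
time_s: 18.9
position: [457.1, 229.5, 192.6]
eef_rot: [1.0, 0.016, 0.002, -0.001]
contact_force: [6.2, 1.3, -8.4]
width: 12.6
gripper_force: 20.4
time_s: 19.1
position: [457.1, 229.5, 192.7]
eef_rot: [1.0, 0.016, 0.002, -0.001]
contact_force: [7.0, 1.8, -7.9]
width: 12.6
gripper_force: 20.4
[457.08775577 229.54405093 192.6260491 ]
```

View pics/m7.png

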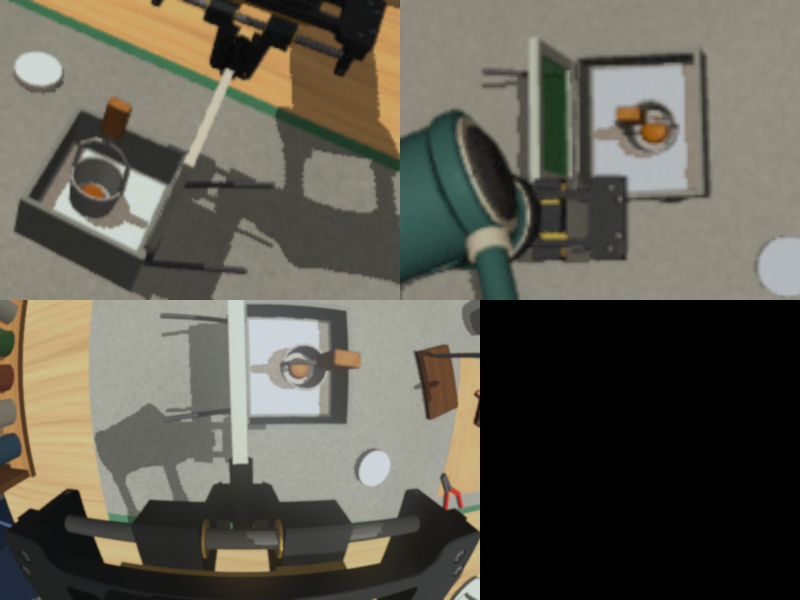

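The wrist view shows the frame edge-on as a white bar at full-resolution u≈316, and in the top view its upper edge is at u≈203.6. The flap looks near upright, so I check this numerically against the box's +y wall.

Run:
```python
from h import *
T=snap('top');W=snap('wrist');S=snap('scene')
for row in(170,185,200,215): print('top',row,T['img'][row,194:228].mean(1).astype(int))
for row in(60,110,160,200): 
    l=W['img'][row,295:335].mean(1).astype(int);print('wrist',row,l)
for u,v in((203.6,194),(203.6,215)): print('ftop',onz(T,u,v,200).round(1))
for u,v in((316,110),(318,190)): print('wftop',onz(W,u,v,200,True).round(1))
# scene: edge-on strip ends (top, bottom) of near(+x) side: where would a strip be for hinge y 229?
print(proj(S,[620,231,68]),proj(S,[620,231,200]), ray(W,320,200,True)[0])
```

```text
top 170 [133 133 133 130 132 133 135 151 173 175 163 118  76  76  73  73  73  77
  91 112 128 131 135 135 133 133 134 133 130 130 131 130 129 129]
top 185 [136 136 121  77  80  80  80 127 174 173 170 137  66  47  34  41  40  37
  40  38  38  45 103 146 122 103  99  80  50  49  49  73 120 158]
top 200 [135 135 122  77  79  76  77 114 161 173 169 137  67  51  37  39  42  41
  36  41  39  44  83 123 118  91 100  93  47  49  50  65 106 151]
top 215 [133 134 121  78  76  77  76 113 162 174 175 156  71  59  39  42  37  35
  39  40  41  45  62 118 137  78 104 109  45  50  45  53  93 143]
wrist 60 [110 111 111 111 111 110 111 112 117 138 171 195 204 207 207 207 207 207
 207 207 207 207 207 207 207 207 207 207 207 206 202 187 170 165 167 167
 176 192 204 210]
wrist 110 [108 109 109 110 110 110 111 111 111 114 126 154 182 199 205 206 206 206
 206 206 206 206 206 206 207 207 207 206 207 207 207 204 191 170 160 163
 165 172 187 204]
wrist 160 [161 158 144 123 112 110 109 109 110 110 110 112 129 162 187 200 204 204
 205 205 205 205 205 205 205 205 205 205 205 205 206 206 204 196 175 150
 135 117  98  88]
wrist 200 [147 129 112 106 106 106 107 107 107 107 108 108 109 118 144 174 194 201
 202 202 202 202 202 202 202 202 202 202 202 202 202 202 202 198 186 172
 164 159 159 158]
ftop [554.3 232.8 200. ]
ftop [507.8 230.7 200. ]
wftop [533.1 233.3 200. ]
wftop [501.5 231.7 200. ]
[431.64654567 301.83719843] [449.74500613 259.21754394] [533.59539924 230.55714381 319.64693048]
```

Three estimates put the flap within about 0.03 rad of upright: the folded-back peg position, the top view and the wrist view. I'll hold for a bit longer, then hand in.

```bash
python3 -m handwheel '[[[0,0,0],[0,0,0]],[[0,0,0],[0,0,0]],[[0,0,0],[0,0,0]],[[0,0,0],[0,0,0]],[[0,0,0],[0,0,0]],[[0,0,0],[0,0,0]],[[0,0,0],[0,0,0]],[[0,0,0],[0,0,0]]]'; python3 -c "
from h import *
print(r.hand_in())"
```

```text
time_s: 20.2
position: [457.1, 229.6, 192.6]
eef_rot: [1.0, 0.016, 0.002, -0.001]
contact_force: [6.5, 1.8, -9.2]
width: 12.5
gripper_force: 20.4
the job is handed in; nothing more can be done
None
```

The job is handed in, with no verdict returned: the basket stands upright and released on the box floor, and the flap is held still by its grip, about 0.03 rad or less from upright by my measurements.

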